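# Hold a spring clamp open astride a drawer side for gluing

## Robot

A 6-joint arm with a two-finger parallel gripper is mounted at the origin on a cart in front of the work surface, level with it; the furniture and walls round the work are solid. World frame = base frame: x ahead of the robot, y to its left, z up, the work surface at z = 0. Lengths are in mm, angles in rad, forces in N, time in s.
With the tool pointing down it reaches from about 350 to 775 mm from the base axis. Payload 7.3 kg.
Tool frame: the origin (TCP) lies midway between the tips of the shut fingers; the grasp point (between the pads) lies 19 mm behind it; z points along the fingers, x is the direction in which the jaws open and shut, and the axes are right-handed (so a half turn about z gives the same grasp; the last joint's range is limited). The gripper opens to 92 mm and grips with 3 to 60 N. Pads are 19 mm wide; open, the fingers measure 130 mm over their backs; the gripper's body (75 mm by 190 mm) begins 47 mm behind the grasp point.
Start: joints at [0.995, 0.342, 1.524, -0, 1.275, -0.146], TCP at [218.75, 477.277, 226.741] pointing down, gripper open.
Joint ranges: [-2.53, 2.53], [-0.77, 2.02], [0.04, 2.7], [-1, 4.14], [0.28, 2.66], [-3.11, 3.11]. Speed limits (rad/s): [2.57, 2.57, 3.14, 3.14, 3.14, 3.14].

## Interface

Orientations are given as [roll, pitch, yaw] about the fixed x, y, z axes, in that order (R = Rz(yaw) Ry(pitch) Rx(roll)).
In Python, from plant import bot gives the robot as it stands.
- The arm moves only by the shell command python3 -m pendant 'ROWS' [OPENING]. ROWS is JSON, a list of rows, each an object with "linear": the shift along the world's x, y, z in mm, a list of three; "twist": the turn about the world's z in degrees. In form: [{"linear": [x, y, z], "twist": twist}, ...]. A call has 1 to 20 rows; each row is the pose to reach, as a shift and turn from the pose commanded when the call began; what a row does not reach only later rows make up. A row lasts 1/8 s, in which the tool goes at most 62.5 mm and 10.7 degrees, less where a joint would pass 70% of its speed; a pose out of reach is approached as far as the arm can. A call with a gripper value outside its range is refused whole. OPENING is the closure in counts, from 0 (fully open) to 255 (shut), set as the call begins (- or left out, the last holds). The fingers move at their own pace and stop on an object; the grip force is fixed at half the most. Time passes only in rows, so rows that repeat a pose let the fingers close. It gives the time, the measured TCP pose, the force and the opening at its end, in the units of the state.
- bot.get_obs(): the state, without advancing time (a new reading comes with each control period).
- bot.capture(name): name is "scene" or "top" or "wrist"; returns a dict with "frame" (384x512x3 uint8, blue, green, red), "z_map" (384x512 float32, mm along the optical axis (not along the pixel's ray), 0 where there is no reading), "fx", "fy", "cx", "cy" (pixels), "rvec" (rotation vector, rad) and "tvec" (3), from world to camera coordinates, as OpenCV has them. Camera axes: x right, y down, z forward; pixel columns grow to the right and rows downward; lengths in mm; the calibration is good to about 2 mm. A picture is of the moment at which its call begins.
- bot.close_job(): hands the job in, once; it reports no verdict.
The state is a dict: "time": time; "joint_positions": joint angles; "dq": joint speeds; "tau": joint torques, N m; "tool_pos": TCP position; "tcp_rot": TCP orientation; "contact_force": force on the tool from outside, world axes, zero at the start; "moment": the same for the moment, N m; "grip_width": finger opening in mm.
Only numpy, scipy, OpenCV 4.12 (cv2) and the standard library are available. Lean on these libraries where they do the work, as an engineer would, in place of code of your own. Each camera call takes 0.05 s, during which the arm holds its last target. There are 200 camera calls.

## Task

I have just glued a wooden block inside the top edge of the near side of the old drawer and want to slip a scrap pad under each jaw before clamping it. Squeeze the handles of the larger spring clamp so that it opens, lift it off the rack, and hold it wide open astride the drawer side and the block together, midway along the block, with both jaw pads down beside the block and the clamp touching no wood. Finish still squeezing and holding it there; do not shift the drawer, or disturb the small clamp or the glue bottle.

Things in the scene. Friction and masses are not known exactly. Their poses are not given: they have to be found in the camera images.
- clamp: Larger of two steel spring clamps with black dipped ends (166 mm tall, 24 mm wide, 130 g): two levers on a pin, handles up, jaws down, like a big clothes peg. Origin on the pin, 132 mm above the table, 40 mm above the rail it bites. Axes of its +y lever: x along pin and rail, y across the jaws (direction of the squeeze), z up. Squeezed, each lever turns half the opening, so these axes tilt about x.
- clamp_arm (a joint): Opening of the larger clamp, rad: 0 as it bites the 12 mm rail, -0.16 jaws shut, 0.54 fully open at its stop (50 mm between the pads; 0.1 rad is 7 mm). A torsion spring shuts it: squeezing near the handle ends takes about 5 N on each handle to start, 10 N at the stop; it shuts when let go.
- clamp_handle_a (a point): Outer face of the larger clamp's +y handle, 70 mm above the pin as it bites the rail. The handles are flat bars 24 mm wide that end 86 mm above the pin, leaning outward 0.27 rad each: 56 mm over their outsides at this point, 64 mm at the ends. Fully squeezed, their outer faces stand upright and parallel, 16 mm apart. Axes of clamp.
- clamp_handle_b (a point): The same point on the other (-y) handle; its axes turn with that lever.
- clamp_pad_a (a point): Middle of the gripping face of the larger clamp's +y jaw pad, 72 mm below the pin; axes of clamp. Pads are 24 mm wide (along the pin), 16 mm high. Fully open and upright, the pad middles are 25 mm either side of the clamp's middle and 68 mm below the pin, the jaw ends about 80 mm below it; pin and spring reach 7 mm below the pin's axis.
- clamp_pad_b (a point): The same point on the other (-y) jaw pad; its axes turn with that lever.
- rack: Home-made wooden clamp rack, fixed: foot 90 x 250 x 15 mm with an upright plywood rail 12 mm thick and 250 mm long along its middle, top edge 92 mm above the table. Origin at the middle of the underside; x across the rail, y along it, z up. The two clamps bite the rail 120 mm apart, either one on either side.
- small_clamp: Smaller clamp of the same make (112 mm tall, 16 mm wide) on the same rail, handles up; leave it alone. Origin on its pin, 119 mm above the table; axes as for the larger clamp.
- drawer: Old divided wooden drawer, loose on the table, 398 x 192 x 132 mm, 1.4 kg. Origin mid underside; x along its long sides (to the robot's left), y to its near side (to the robot), z up. Near side: board 11 mm thick, y 83 to 94 mm, top 124 mm above the table. Behind it a compartment 90 mm wide to the middle board (128 mm high), between cross boards at x = -38 and 85 mm (59 mm high).
- glue_block: Wooden block glued to the inner face of the drawer's near side, top flush with the side's top edge: 60 mm long (its y), 38 mm high (its x, up), 19 mm thick (its z, toward the near side). Origin at the middle of the face turned away from the near side. Moves with the drawer.
- glue_spot (a point): Point on the top edge of the drawer's near side and block taken together: midway along the block and midway through their joint thickness of 30 mm, 124 mm above the table. Axes of the drawer: x along the side, y across it toward the robot, z up.
- glue_bottle: Plain yellow glue bottle, 52 mm across, 150 mm tall, standing on the table at the robot's right of the drawer's near side; leave it alone. Origin at the middle of its underside.
There are look-alikes about, which are no part of the job. What is shaped like the clamp but orange or pink is not meant.

How it is judged (in metres and radians):
On the way:
1. the larger clamp is squeezed open in the gripper and lifted clear of the rack (value of joint clamp_arm above 0.3 rad and height (world z) of clamp above 0.165 m and contact force between clamp and rack below 0.1 N and contact force between the fingers and clamp above 1 N), for 0.2 s.
At the end, for the whole second after the job is handed in: The larger clamp is held still in the gripper, open over 0.40 rad, a pad on each side of the drawer side and block, pad middles within 18 mm of the block's middle along the side and 8 to 36 mm below the top edge, and does not touch the drawer or block (value of joint clamp_arm above 0.4 rad and contact force between the fingers and clamp above 2 N and contact force between clamp and drawer below 0.2 N and ((y of clamp_pad_a in the frame of glue_spot above 0.015 m and y of clamp_pad_b in the frame of glue_spot below -0.015 m) or (y of clamp_pad_b in the frame of glue_spot above 0.015 m and y of clamp_pad_a in the frame of glue_spot below -0.015 m)) and x of clamp_pad_a in the frame of glue_spot between -0.018 and 0.018 m and z of clamp_pad_a in the frame of glue_spot between -0.036 and -0.008 m and x of clamp_pad_b in the frame of glue_spot between -0.018 and 0.018 m and z of clamp_pad_b in the frame of glue_spot between -0.036 and -0.008 m and linear speed of clamp below 0.02 m/s); the arm keeps its last pose, push and grip.
It fails at once if the drawer is shifted by more than 10 mm (distance of drawer from where it was at the start of the episode above 0.01 m).
It fails at once if the small clamp is moved by more than 20 mm (distance of small_clamp from where it was at the start of the episode above 0.02 m).
It fails at once if the glue bottle is moved by more than 30 mm (distance of glue_bottle from where it was at the start of the episode above 0.03 m).
It also fails if it takes over 34 s, if anything falls off the work surface, if the arm or the gripper's body presses on something with over 40 N, if the wrist force passes 120 N, or if a joint passes its speed limit or range.

## Working session

There is one attempt and no reset: what is moved stays moved. The work goes in short steps, Python scripts to look and compute and a shell command to move; the robot and the scene stay as the last step left them, time stands still between calls to the robot, and variables do not carry over. Pictures are saved under pics/ and viewed, about 8 in all and at most 12, crops included, and the job is handed in when it is done.

```bash
mkdir -p pics; ls; cat > h.py <<'E'
import numpy as np, cv2
from plant import bot
def cap(n):
    c=bot.capture(n); R=cv2.Rodrigues(np.array(c['rvec'],float))[0]; t=np.array(c['tvec'],float).ravel()
    z=c['z_map']; v,u=np.mgrid[:z.shape[0],:z.shape[1]]
    P=np.stack([(u-c['cx'])/c['fx']*z,(v-c['cy'])/c['fy']*z,z],-1)
    W=(P-t)@R; W[z<=0]=np.nan
    return c,W
E
python3 - <<'E'
from h import *
o=bot.get_obs();print(o)
ims=[]
for n in('scene','top'):
    c,W=cap(n);np.savez(n,f=c['frame'],W=W);cv2.imwrite(f'pics/{n}0.png',cv2.resize(c['frame'],(800,600)))
    print(n,c['fx'],c['cx'],c['cy'],c['rvec'],c['tvec'])
E
```

```text
pics
{'time': 0.0, 'joint_positions': array([ 9.95009036e-01,  3.42742437e-01,  1.52503887e+00, -4.95877600e-06,
        1.27542123e+00, -1.46011109e-01]), 'dq': array([ 5.19374276e-04, -4.81903934e-04,  1.41287385e-03, -9.64392749e-05,
        1.56634650e-03,  2.44857472e-03]), 'tau': array([ 4.35839211e-04, -4.31261909e+01, -2.44210517e+01,  7.17068324e-02,
        5.62585273e-02, -1.53894198e-04]), 'tool_pos': array([218.50287383, 476.9018312 , 226.02711975]), 'tcp_rot': array([-3.14136312e+00,  1.59344318e-03,  1.14102178e+00]), 'contact_force': array([ 0.47380208,  0.55427561, -0.18718952]), 'moment': array([ 0.0314961 ,  0.05226804, -0.01082427]), 'grip_width': 91.54291679720207}
scene 377.9615820937576 259.4874513677751 185.19312528539626 [ 2.18866438 -1.01153522  0.41896937] [-318.34343058  381.6513838   961.40856879]
top 459.88672193461707 259.5188753158332 191.40152823095602 [ 1.89164297 -2.3194357   0.25313071] [  90.81141875  522.00324268 1681.37230911]
```

View pics/scene0.png

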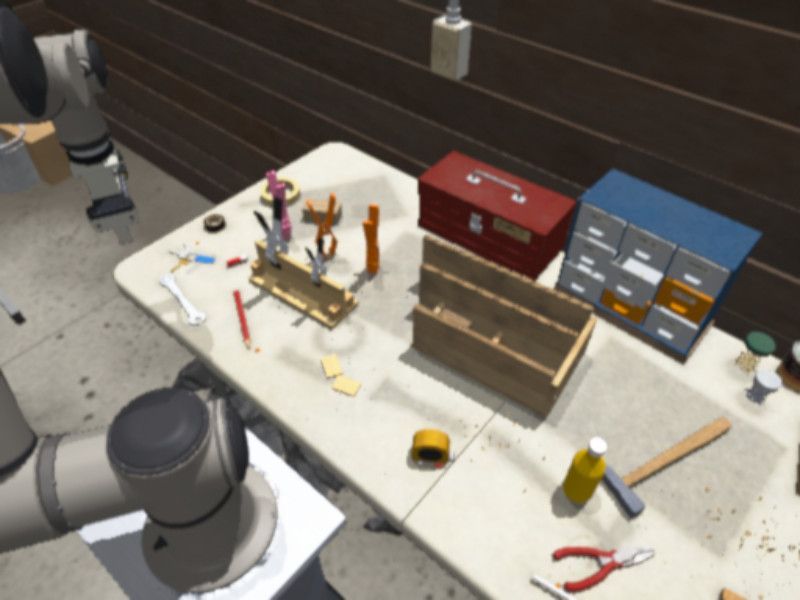

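View pics/top0.png

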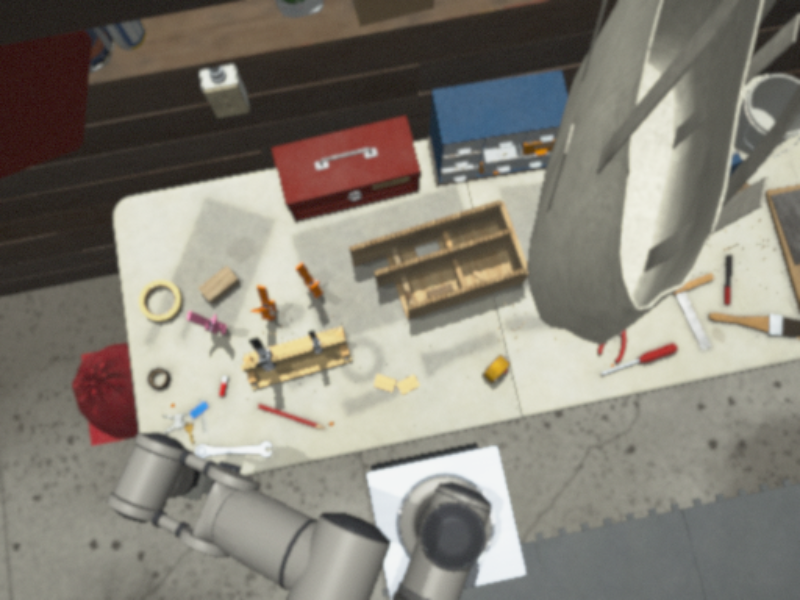

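Scene view (800x600): the rack is at about (300,285), with the larger black/steel clamp at its left end (270,240) and the small clamp at (317,262). The drawer is centred near (500,320), with the block inside its near side at about (455,318) and the bottle at (585,470). In the top view the larger clamp is at (260,350), the small one at (315,342) and the block at (440,290).

```bash
python3 - <<'E'
from h import *
for n,L in (('top',dict(rackL=(250,372),rackR=(347,350),big=(260,352),small=(315,342),block=(440,292),side1=(408,314),side2=(522,277),inner=(360,262))),('scene',dict(big=(268,232),big2=(275,250),small=(318,265),bottle=(597,447),block=(455,314),corner=(417,308),corner2=(553,378)))):
    d=np.load(n+'.npz');W=d['W']
    for k,(u,v) in L.items():
        u=int(u*.64);v=int(v*.64);print(n,k,np.round(np.nanmedian(W[v-1:v+2,u-1:u+2].reshape(-1,3),0)))
# rail top: points z 85-98, in rack area; drawer near-side top: z 118-130
for n in('top','scene'):
    d=np.load(n+'.npz');W=d['W'];x,y,z=W[...,0],W[...,1],W[...,2]
    m=(abs(z-92)<6)&(x>250)&(x<560)&(y>150)&(y<520)
    P=W[m];
    print(n,'rail',len(P),cv2.minAreaRect(P[:,:2].astype(np.float32)))
    m=(abs(z-124)<5)&(x>350)&(x<800)&(y>-250)&(y<200)
    P=W[m];print('drawer',len(P),P.min(0) if len(P) else 0,P.max(0),cv2.minAreaRect(P[:,:2].astype(np.float32)))
    # handle tips
    m=(z>135)&(z<172)&(x>250)&(x<480)&(y>200)&(y<520);P=W[m];f=d['f'][m]
    for p,c in list(zip(P.round(),f))[::max(1,len(P)//25)]:print(p,c)
E
```

```text
top rackL [433. 383.  43.]
top rackR [439. 147.  37.]
top big [456. 333. 154.]
top small [463. 214. 128.]
top block [519. -94. 123.]
top side1 [497. -15.  53.]
top side2 [ 522. -302.   75.]
top inner [657.  76.  15.]
scene big [433. 325. 166.]
scene big2 [450. 334.  93.]
scene small [455. 206. 125.]
scene bottle [ 436. -427.  150.]
scene block [599. -47.  44.]
scene corner [497. -21. 123.]
scene corner2 [ 528. -300.  119.]
top rail 186 ((465.6434326171875, 319.6407470703125), (328.75885009765625, 98.49208068847656), 72.91241455078125)
drawer 618 [ 492.37491669 -249.10998028  119.00852621] [799.98196901 199.79677212 128.98992494] ((645.6942749023438, -24.219833374023438), (450.0388488769531, 306.72265625), 89.6065902709961)
[473. 215. 169.] [82 92 93]
[471. 216. 162.] [ 85 109 117]
[470. 207. 156.] [ 77  95 102]
[468. 214. 155.] [60 80 87]
[466. 204. 151.] [102 133 147]
[466. 212. 144.] [86 89 91]
[463. 217. 142.] [121 154 170]
[462. 203. 136.] [130 146 152]
[444. 201. 153.] [106 118 122]
[461. 330. 168.] [86 84 80]
[461. 322. 157.] [135 142 142]
[459. 332. 161.] [103 101  98]
[458. 3
[... 940 characters left out ...]
 100]
[461. 320. 157.] [111 103 116]
[456. 342. 144.] [134 132 131]
[433. 337. 158.] [158 167 169]
[455. 335. 145.] [131 125 123]
[437. 333. 153.] [120 117 115]
[456. 322. 147.] [131 125 123]
[438. 318. 156.] [121 116 113]
[440. 334. 142.] [117 112 110]
[459. 322. 137.] [125 118 120]
[444. 319. 143.] [134 129 128]
[441. 321. 140.] [126 120 117]
[445. 316. 136.] [118 113 111]
[473. 214. 167.] [23 26 29]
[475. 211. 163.] [29 31 31]
[467. 213. 158.] [ 94 104 106]
[470. 208. 156.] [30 33 38]
[472. 205. 152.] [44 64 98]
[471. 205. 149.] [61 71 95]
[467. 215. 141.] [129 128 127]
[444. 202. 160.] [ 99 110 113]
[443. 207. 154.] [78 81 82]
[449. 215. 140.] [114 118 119]
[448. 206. 138.] [123 117 115]
```

```bash
python3 -m pendant '[{"linear":[0,0,60],"twist":-10},{"linear":[40,-30,104],"twist":-20},{"linear":[80,-60,104],"twist":-30},{"linear":[120,-85,104],"twist":-40},{"linear":[165,-115,104],"twist":-50},{"linear":[200,-148,104],"twist":-61},{"linear":[200,-148,104],"twist":-61},{"linear":[200,-148,104],"twist":-61},{"linear":[200,-148,104],"twist":-61}]' 0
python3 - <<'E'
from h import *
o=bot.get_obs();print(o['tool_pos'],o['tcp_rot'],o['time'])
c,W=cap('wrist');np.savez('wrist1',f=c['frame'],W=W);cv2.imwrite('pics/w1.png',c['frame'])
R=cv2.Rodrigues(c['rvec'])[0];print(-R.T@c['tvec'],R[2],R[0])
np.set_printoptions(suppress=True)
x,y,z=W[...,0],W[...,1],W[...,2]
m=(abs(z-92)<6)&(abs(x-450)<60)&(y>120)&(y<460);P=W[m][:,:2].astype(np.float32)
print(len(P),cv2.minAreaRect(P))
m=(z>150)&(z<225)&(abs(x-450)<80)&(y>270)&(y<390);P=W[m];
for s in(-1,1):
    for lo in range(150,225,10):
        q=P[(P[:,2]>=lo)&(P[:,2]<lo+10)&(s*(P[:,0]-448)>0)]
        if len(q):print(s,lo,len(q),np.round(np.median(q,0)),q.min(0).round(),q.max(0).round())
E
```

```text
time: 1.23
tool_pos: [417.8, 330.1, 330.7]
tcp_rot: [-3.141, 0.0, 0.079]
contact_force: [-0.6, -0.8, 0.3]
grip_width: 91.7
[417.78406168 330.13723053 330.74368689] [-3.14142490e+00  2.42259065e-04  7.90150768e-02] 1.225
[412.47763095 408.85675195 489.36133249] [ 0.02278488 -0.29065    -0.95655812] [ 9.96872532e-01  7.90258402e-02 -2.66827873e-04]
1224 ((449.05426025390625, 283.41412353515625), (48.623878479003906, 222.46466064453125), 1.3321475982666016)
-1 150 49 [438. 331. 155.] [434. 319. 150.] [442. 341. 160.]
-1 160 35 [436. 331. 164.] [432. 319. 160.] [439. 340. 170.]
-1 170 45 [434. 332. 176.] [428. 318. 170.] [435. 341. 180.]
-1 180 59 [431. 333. 185.] [426. 319. 180.] [433. 341. 190.]
-1 190 64 [429. 332. 195.] [424. 318. 190.] [431. 341. 199.]
-1 200 72 [426. 333. 204.] [420. 318. 200.] [428. 341. 209.]
-1 210 132 [422. 331. 216.] [416. 317. 210.] [425. 340. 220.]
-1 220 114 [419. 329. 221.] [416. 318. 220.] [422. 338. 223.]
1 150 78 [458. 332. 155.] [455. 321. 151.] [463. 342. 160.]
1 160 88 [461. 332. 165.] [457. 321. 160.] [464. 342. 170.]
1 170 63 [463. 334. 177.] [461. 321. 170.] [466. 344. 180.]
1 180 100 [465. 334. 185.] [463. 321. 180.] [468. 344. 190.]
1 190 118 [468. 334. 195.] [465. 321. 190.] [472. 344. 200.]
1 200 128 [471. 334. 205.] [468. 321. 200.] [474. 344. 210.]
1 210 164 [474. 334. 216.] [471. 321. 210.] [481. 345. 220.]
1 220 117 [477. 333. 221.] [474. 323. 220.] [480. 342. 223.]
```

View pics/w1.png

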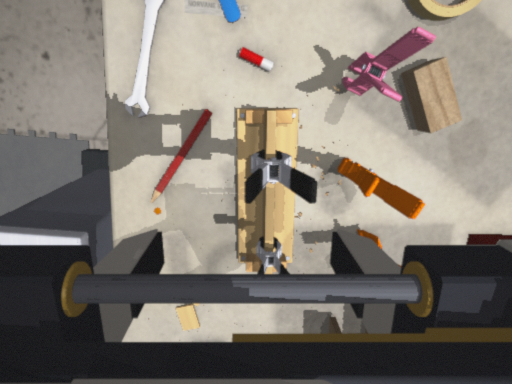

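The wrist view shows the larger clamp's handles spread at (250..315,185) with the pin at (275,172). The rail is vertical in the image, so it lines up with the tool yaw, and the small clamp is at (270,255). The handle tops measure about 64 mm across and 220 mm high, centred at about (448.5, 331.5), which matches the given sizes.

```bash
python3 -m pendant '[{"linear":[15,1,0],"twist":0},{"linear":[30,1.5,-20],"twist":0},{"linear":[30,1.5,-50],"twist":0},{"linear":[30,1.5,-80],"twist":0},{"linear":[30,1.5,-110],"twist":0},{"linear":[30,1.5,-135],"twist":0},{"linear":[30,1.5,-147],"twist":0},{"linear":[30,1.5,-147],"twist":0},{"linear":[30,1.5,-147],"twist":0}]' 0
python3 -m pendant '[{"linear":[0,0,0],"twist":0},{"linear":[0,0,0],"twist":0},{"linear":[0,0,0],"twist":0},{"linear":[0,0,0],"twist":0},{"linear":[0,0,0],"twist":0},{"linear":[0,0,0],"twist":0},{"linear":[0,0,0],"twist":0},{"linear":[0,0,0],"twist":0},{"linear":[0,0,0],"twist":0},{"linear":[0,0,0],"twist":0}]' 255
python3 - <<'E'
from h import *
c,W=cap('scene');cv2.imwrite('pics/s2.png',cv2.resize(c['frame'][90:230,110:300],None,fx=4,fy=4,interpolation=cv2.INTER_CUBIC))
E
```

```text
time: 2.4
tool_pos: [449.4, 331.2, 184.8]
tcp_rot: [-3.141, -0.002, 0.077]
contact_force: [1.2, 0.1, 0.4]
grip_width: 91.8
time: 3.65
tool_pos: [448.8, 330.8, 183.8]
tcp_rot: [3.142, -0.0, 0.076]
contact_force: [-0.2, 0.0, -1.7]
grip_width: 15.9
```

View pics/s2.png

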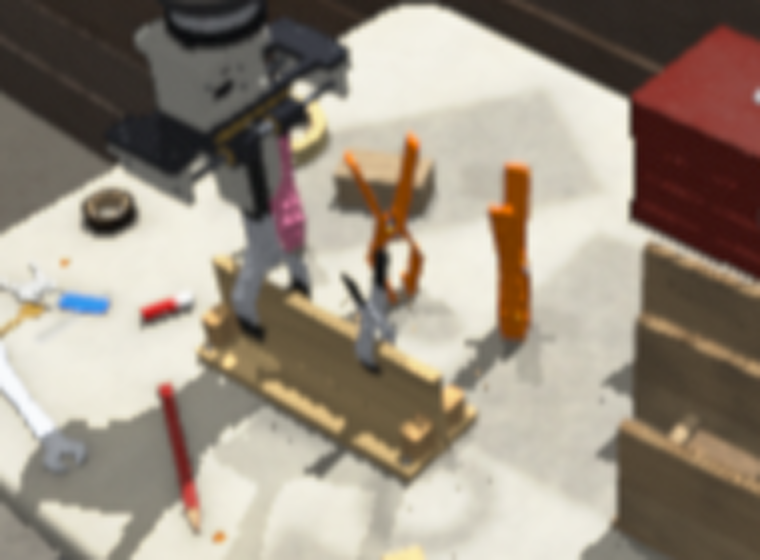

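The crop shows both handles together in the gripper at (255,180) and the jaws open off the rail at (250,325) and (300,285). The finger opening of 15.9 mm means the clamp is fully open. Next I lift it and carry it to a viewpoint over the drawer.

```bash
python3 -m pendant '[{"linear":[0,0,5],"twist":0},{"linear":[0,0,20],"twist":0},{"linear":[0,0,45],"twist":0},{"linear":[0,0,70],"twist":0},{"linear":[0,0,95],"twist":0},{"linear":[0,0,120],"twist":0},{"linear":[0,0,145],"twist":0},{"linear":[0,0,157],"twist":0},{"linear":[0,0,157],"twist":0},{"linear":[0,0,157],"twist":0},{"linear":[0,0,157],"twist":0}]' 255
python3 -m pendant '[{"linear":[0,-15,0],"twist":0},{"linear":[2,-40,0],"twist":0},{"linear":[5,-70,0],"twist":0},{"linear":[10,-100,0],"twist":0},{"linear":[15,-130,0],"twist":0},{"linear":[20,-160,0],"twist":0},{"linear":[25,-190,0],"twist":0},{"linear":[30,-220,0],"twist":0},{"linear":[35,-250,0],"twist":0},{"linear":[40,-280,0],"twist":0},{"linear":[45,-310,0],"twist":0},{"linear":[50,-340,0],"twist":0},{"linear":[50,-370,0],"twist":0},{"linear":[50,-400,0],"twist":0},{"linear":[50,-430,0],"twist":0},{"linear":[50,-460,0],"twist":0},{"linear":[50,-475,0],"twist":0},{"linear":[50,-480,0],"twist":0},{"linear":[50,-480,0],"twist":0},{"linear":[50,-480,0],"twist":0}]' 255
python3 - <<'E'
from h import *
o=bot.get_obs();print(o['tool_pos'],o['tcp_rot'],o['time'])
c,W=cap('wrist');np.savez('wrist2',f=c['frame'],W=W,**{k:c[k] for k in('fx','fy','cx','cy','rvec','tvec')});cv2.imwrite('pics/w2.png',c['frame'])
E
```

```text
time: 5.08
tool_pos: [448.5, 330.6, 339.7]
tcp_rot: [3.141, 0.002, 0.076]
contact_force: [0.3, 0.7, -1.7]
grip_width: 15.5
time: 7.58
tool_pos: [498.8, -148.4, 340.8]
tcp_rot: [-3.141, -0.0, 0.077]
contact_force: [0.2, 0.2, -0.7]
grip_width: 15.6
[ 498.76587122 -148.38246456  340.82168778] [-3.14137560e+00 -1.71131762e-04  7.74159129e-02] 7.575
```

View pics/w2.png

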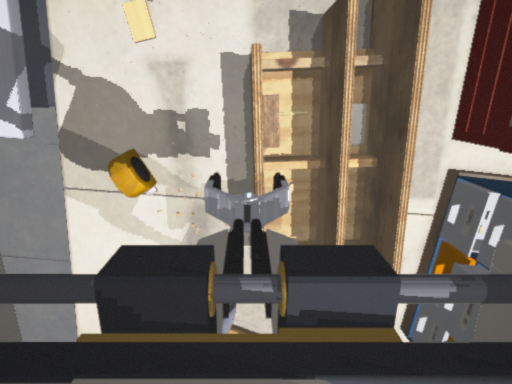

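The wrist view shows the near side as a line at column ~258 (rows 45–250). The darker block sits against it at columns 262–280, rows 93–150. The held clamp's jaws are at (212,180) and (284,182), open and symmetric.

```bash
python3 - <<'E'
from h import *
np.set_printoptions(suppress=True,linewidth=200)
d=np.load('wrist2.npz');W=d['W'];f=d['f']
for v in (70,90,95,100,120,140,147,152,156):
    print(v,[tuple(int(round(a)) for a in W[v,u]) for u in range(248,286,3)])
print([tuple(f[120,u]) for u in range(248,286,3)])
P=W.reshape(-1,3)
m=(abs(P[:,2]-124)<4)&(P[:,0]>470)&(P[:,0]<570)&(P[:,1]>-130)&(P[:,1]<30)
m2=m.reshape(W.shape[:2]);v,u=np.where(m2)
for r in range(v.min(),v.max(),4):
    q=W[r][m2[r]]
    if len(q):print(r,u[v==r].min(),u[v==r].max(),q[0].round(1),q[-1].round(1))
# held jaws
m=(P[:,2]>190)&(P[:,2]<240)&(abs(P[:,0]-500)<70)&(abs(P[:,1]+148)<40);q=P[m]
for lo in range(190,240,8):
    k=q[(q[:,2]>=lo)&(q[:,2]<lo+8)]
    for s in(-1,1):
        j=k[s*(k[:,0]-499)>0]
        if len(j):print('jaw',lo,s,len(j),j.min(0).round(),j.max(0).round())
E
```

```text
Traceback (most recent call last):
ValueError: cannot convert float NaN to integer
```

```bash
python3 - <<'E'
from h import *
np.set_printoptions(suppress=True,linewidth=200)
d=np.load('wrist2.npz');W=d['W'];f=d['f']
for v in (70,90,95,100,120,140,147,152,156):
    print(v,[tuple(np.nan_to_num(W[v,u]).round().astype(int).tolist()) for u in range(248,286,3)])
print([f[120,u].tolist() for u in range(248,286,3)])
P=W.reshape(-1,3)
m=(abs(P[:,2]-124)<4)&(P[:,0]>470)&(P[:,0]<570)&(P[:,1]>-130)&(P[:,1]<30)
m2=m.reshape(W.shape[:2]);v,u=np.where(m2)
for r in range(v.min(),v.max(),4):
    q=W[r][m2[r]]
    if len(q):print(r,u[v==r].min(),u[v==r].max(),q[0].round(1),q[-1].round(1))
m=(P[:,2]>190)&(P[:,2]<240)&(abs(P[:,0]-500)<70)&(abs(P[:,1]+148)<40);q=P[m]
for lo in range(190,240,8):
    k=q[(q[:,2]>=lo)&(q[:,2]<lo+8)]
    for s in(-1,1):
        j=k[s*(k[:,0]-499)>0]
        if len(j):print('jaw',lo,s,len(j),j.min(0).round(),j.max(0).round())
E
```

```text
70 [(493, -33, 0), (496, -40, 104), (499, -41, 125), (503, -41, 125), (0, 0, 0), (513, -34, 42), (517, -34, 40), (521, -33, 40), (525, -33, 34), (529, -32, 34), (534, -32, 31), (538, -31, 29), (543, -31, 25)]
90 [(495, -61, 0), (499, -61, 56), (501, -62, 126), (504, -62, 125), (508, -62, 125), (517, -59, 10), (521, -59, 8), (525, -58, 9), (530, -58, 10), (534, -58, 9), (538, -57, 11), (543, -57, 11), (547, -57, 9)]
95 [(495, -68, 1), (499, -67, 42), (502, -68, 124), (505, -67, 124), (508, -67, 126), (512, -67, 125), (515, -67, 124), (518, -66, 125), (522, -66, 123), (525, -66, 126), (529, -66, 124), (544, -64, 11), (548, -64, 10)]
100 [(496, -75, 1), (0, 0, 0), (502, -73, 125), (505, -73, 125), (509, -72, 126), (512, -72, 123), (516, -72, 126), (519, -72, 125), (522, -71, 124), (526, -71, 125), (529, -71, 124), (544, -71, 10), (549, -71, 10)]
120 [(498, -104, 0), (503, -104, 0), (0, 0, 0), (507, -95, 126), (511, -94, 127), (514, -94, 125), (518, -94, 125), (521, -94, 124), (524, -93, 125), (528, -93, 125), (532, -93, 124), (548, -100, 10), (552, -99, 11)]
140 [(501, -134, 1), (505, -
[... 2361 characters left out ...]
254 278 [ 505.8 -117.8  125.1] [ 533.9 -115.7  124.6]
144 254 278 [ 506.2 -122.6  124.2] [ 534.4 -120.4  124.4]
148 254 262 [ 506.6 -127.1  125.4] [ 516.  -126.4  124.8]
jaw 206 -1 4 [ 469. -140.  213.] [ 470. -139.  214.]
jaw 206 1 1 [ 529. -135.  212.] [ 529. -135.  212.]
jaw 214 -1 28 [ 466. -150.  214.] [ 474. -139.  222.]
jaw 214 1 30 [ 523. -146.  214.] [ 532. -135.  222.]
jaw 222 -1 87 [ 465. -152.  222.] [ 476. -139.  230.]
jaw 222 1 90 [ 522. -148.  222.] [ 532. -135.  230.]
jaw 230 -1 25 [ 466. -148.  230.] [ 471. -140.  236.]
jaw 230 1 26 [ 527. -142.  230.] [ 532. -135.  238.]
jaw 238 -1 6 [ 465. -141.  238.] [ 469. -140.  239.]
jaw 238 1 5 [ 528. -136.  238.] [ 532. -135.  239.]
```

Checks against the given sizes: the joint thickness is about 30 mm, the block is 60 mm long and the top is at about 124 mm, all as expected. The glue spot is at about (517.4, -95), the drawer yaw is about 6.1°, and the clamp centre is about (498.6, -149) at 4.4°. I'll move over it and go part way down, then check.

```bash
python3 -m pendant '[{"linear":[4,10,0],"twist":0.5},{"linear":[10,28,0],"twist":1},{"linear":[16,46,0],"twist":1.7},{"linear":[18.8,54,0],"twist":1.7},{"linear":[18.8,54,-15],"twist":1.7},{"linear":[18.8,54,-35],"twist":1.7},{"linear":[18.8,54,-55],"twist":1.7},{"linear":[18.8,54,-65],"twist":1.7},{"linear":[18.8,54,-65],"twist":1.7},{"linear":[18.8,54,-65],"twist":1.7},{"linear":[18.8,54,-65],"twist":1.7},{"linear":[18.8,54,-65],"twist":1.7}]' 255
cat > chk.py <<'E'
from h import *
import sys
np.set_printoptions(suppress=True,linewidth=200)
o=bot.get_obs();T=o['tool_pos'];print(T,o['tcp_rot'],o['time'])
c,W=cap('wrist');cv2.imwrite(f'pics/{sys.argv[1]}.png',c['frame']);cv2.imwrite(f'pics/{sys.argv[1]}c.png',cv2.resize(c['frame'][60:250,160:360],None,fx=3,fy=3))
P=W.reshape(-1,3)
jz=T[2]-120 # pad mid
m=(P[:,2]>jz-14)&(P[:,2]<jz+18)&(abs(P[:,0]-T[0])<45)&(abs(P[:,1]-T[1])<22)
for s in(-1,1):
    j=P[m&(s*(P[:,0]-T[0])>18)]
    if len(j):print('jaw',s,len(j),j.min(0).round(1),j.max(0).round(1))
m=(abs(P[:,2]-124.5)<4)&(abs(P[:,0]-517)<24)
for lo in range(-120,-60,5):
    q=P[m&(P[:,1]>=lo)&(P[:,1]<lo+5)]
    if len(q):print('wood',lo,len(q),q[:,0].min().round(1),q[:,0].max().round(1))
E
python3 chk.py w3
```

```text
time: 9.12
tool_pos: [517.7, -95.3, 276.2]
tcp_rot: [3.141, -0.001, 0.106]
contact_force: [-0.4, 0.0, -1.9]
grip_width: 16.0
[517.70976574 -95.26043563 276.19665037] [ 3.14124481 -0.00087426  0.10601843] 9.125
jaw -1 149 [483.9 -99.5 147.7] [494.7 -86.6 173.9]
jaw 1 151 [540.8 -94.2 148. ] [551.1 -80.7 174. ]
wood -115 38 505.3 534.1
wood -110 122 504.8 533.7
wood -105 144 503.2 533.2
wood -100 143 502.8 532.7
wood -95 142 502.3 532.0
wood -90 147 501.9 531.4
wood -85 149 501.4 530.8
wood -80 151 500.9 530.2
wood -75 151 500.5 529.6
wood -70 153 500.0 528.9
wood -65 61 499.6 528.5
```

View pics/w3c.png

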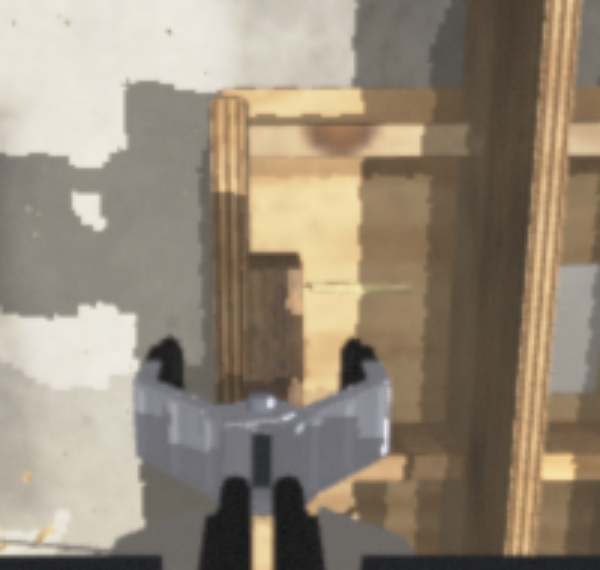

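The crop shows the block's top edge at (275,330) lying midway between the open jaws at (165,360) and (357,360). By depth the jaws are centred at 517.5 and the wood at 517.2, so I'll lower it.

```bash
python3 -m pendant '[{"linear":[0,0,-6],"twist":0},{"linear":[0,0,-16],"twist":0},{"linear":[0,0,-26],"twist":0},{"linear":[0,0,-36],"twist":0},{"linear":[0,0,-46],"twist":0},{"linear":[0,0,-53],"twist":0},{"linear":[0,0,-54],"twist":0},{"linear":[0,0,-54],"twist":0},{"linear":[0,0,-54],"twist":0},{"linear":[0,0,-54],"twist":0},{"linear":[0,0,-54],"twist":0},{"linear":[0,0,-54],"twist":0}]' 255
python3 chk.py w4; python3 - <<'E'
from h import *
c,W=cap('scene');a=cv2.resize(c['frame'][150:290,240:400],None,fx=3,fy=3,interpolation=cv2.INTER_CUBIC)
b=cv2.resize(cv2.imread('pics/w4c.png'),(320,420));cv2.imwrite('pics/fin.png',np.hstack([a,b]))
E
```

```text
time: 10.68
tool_pos: [517.6, -95.2, 221.8]
tcp_rot: [3.142, -0.0, 0.106]
contact_force: [0.2, 0.0, -1.5]
grip_width: 15.8
[517.5656894  -95.21611279 221.79096367] [ 3.14152642 -0.00019211  0.10600511] 10.675
jaw -1 146 [483.7 -98.8  91.7] [494.6 -86.5 119.6]
jaw 1 149 [540.6 -93.5  93.1] [550.8 -80.7 119.3]
wood -100 15 503.5 528.0
wood -95 163 502.1 532.0
wood -90 216 501.6 531.5
wood -85 208 501.3 530.9
wood -80 212 500.8 530.3
wood -75 217 500.4 529.8
wood -70 221 499.9 529.1
wood -65 85 499.5 528.5
```

View pics/fin.png

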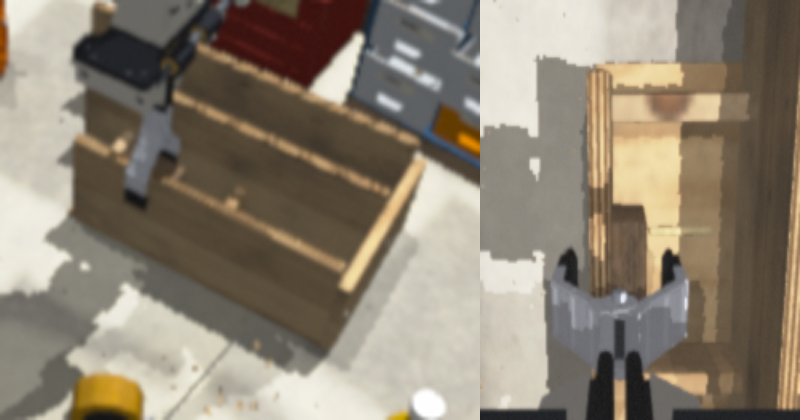

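The picture shows the clamp open astride the side and block, with the near jaw outside at (135,195) and the far jaw inside. There is a clear gap on both sides in the wrist view. Jaw and wood centres agree within 0.5 mm, the wood has not moved, and the force reading shows only the clamp's weight.

```bash
python3 -c "
from plant import bot
print(bot.close_job())"
```

```text
the job is handed in; nothing more can be done
None
```

I squeezed the larger clamp fully open, lifted it off the rack, and handed the job in with it held open astride the drawer side and block. It finished at about 10.7 s of the 34 s allowed.

Last checks:
- **Opening:** the fingers are 15.8 mm apart, against the 16 mm given for fully squeezed.
- **Across the side:** the jaws are centred at x = 517.3 mm and the wood at 517.1 mm, which leaves about 10 mm clear on each side.
- **Along the block:** the clamp is about 0.5 mm from the block's middle.
- **Depth:** the pad middles are about 22 mm below the top edge. I worked this out from the tool height. The lowest jaw points measured 92–93 mm above the table, against 90 mm expected.
- **Touching:** the measured force was only about the clamp's weight, and the drawer edge had not moved.

None of these checks failed or disagreed. I did not re-measure the small clamp or the glue bottle after the move, but the clamp was carried about 30 mm above the small clamp, and the arm did not go near the bottle.

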